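# Lock the display turntable on the shop counter

### The arm

A 6-joint arm with a two-finger parallel gripper is mounted at the origin on the work surface. World frame = base frame: x ahead of the robot, y to its left, z up, the work surface at z = 0. Lengths are in mm, angles in rad, forces in N, time in s.
With the tool pointing down it reaches from about 250 to 775 mm from the base axis. Payload 4 kg.
Tool frame: the origin (TCP) lies midway between the tips of the shut fingers; the grasp point (between the pads) lies r.pinch_z behind it (r.pinch_z is the distance from the TCP to the grasp point, in mm); z points along the fingers, y is the line along which they close (so a half turn about z gives the same grasp; the last joint's range is limited). The gripper opens to 85 mm and grips with 20 to 120 N. Pads are 22 mm wide; open, the fingers measure 114 mm over their backs; the gripper's body (76 mm by 85 mm) begins 54 mm behind the grasp point. The pads swing forward as they close: fully open they stand 13 mm farther back than shut.
Start: joints at [1.079, 0.087, 1.371, -0, 1.684, -0.103], TCP at [208.503, 508.964, 231.341] pointing down, gripper open.
Joint ranges: [-3.1, 3.1], [-0.76, 2.03], [0.27, 2.55], [-1.08, 4.22], [0.17, 2.65], [-2.57, 2.57]. Speed limits (rad/s): [2.79, 2.79, 3.14, 3.14, 3.14, 3.14].

### API

Orientations are given as a unit quaternion [x, y, z, w].
In Python, from bench import r, capture gives the robot as it stands. The module is installed in compiled form; this text tells all that it offers.
- The arm moves only by the tool send_rows, never from a script. Its argument "series" is a list that holds one entry, the list of rows, each a list of 6 numbers: the shift along the world's x, y, z in m, then the turn, a rotation vector about the world's x, y, z in rad. A call has 1 to 8 rows; each row shifts and turns the commanded pose from where the row before left it; what a row does not reach is not made up. A row lasts 1/12 s, in which the tool goes at most 41.7 mm and 7.16 degrees, less where a joint would pass 70% of its speed; a pose out of reach is approached as far as the arm can. A call is refused whole if a number of a shift passes 0.0417 or a number of a turn 0.125, either way. A call with a gripper value outside its range is refused whole. "claw" is the opening, from 0 (shut) to 1 (fully open), set as the call begins (left out, the last holds). The fingers move at their own pace and stop on an object; "force" is the grip in N (left out, the last holds). Time passes only in rows, so rows that do not move let the fingers close. It gives the time, the measured TCP pose, the force, the opening and the grip force at its end, in the units of the state.
- r.get_state(): the state, without advancing time (a new reading comes with each control period).
- capture(name): name is "side" or "top"; returns a dict with "color" (384x512x3 uint8, red, green, blue), "intrinsics" (3x3 intrinsics, pixels), "dist_coeffs" ([k1, k2, p1, p2, k3] as OpenCV has them; the pictures are not rectified), "world_from_camera" (4x4, takes a point from camera to world coordinates). Camera axes: x right, y down, z forward; pixel columns grow to the right and rows downward; lengths in mm; the calibration is good to about 2 mm. A picture is of the moment at which its call begins. There is no depth.
- r.close_job(): hands the job in; it is judged then, once.
The state is a dict: "time_s": time; "joints": joint angles; "joint_vel": joint speeds; "joint_efforts": joint torques, N m; "eef_pos": TCP position; "tcp_rot": TCP orientation; "wrist_force": force on the tool from outside, world axes, zero at the start; "ft_torque": the same for the moment, N m; "width": finger opening in mm; "grasp_force": force on a finger pad.
Only numpy, scipy, OpenCV 4.12 (cv2) and the standard library are available. Lean on these libraries where they do the work, as an engineer would, in place of code of your own. Each camera call takes 0.05 s, during which the arm holds its last target. There are 200 camera calls.

### The job

The round turntable of the display stand on the counter is unlocked and stands proud of its base. Push it round with a fingertip until the narrow notch in its rim is over the upright pin on the base, then press it straight down until it is fully home, and take the hand away. Do not lift the turntable, and leave the stock around it standing where it is.

Things in the scene. Friction and masses are not known exactly. Their poses are not given: they have to be found in the camera images.
- stand: the countertop display stand, fixed to the counter: a round black foot 272 mm across and 20 mm high with a short hub, carrying the turntable above it. Origin on the counter on the stand's upright axis (z up); its x axis points from the axis towards the locating pin.
- pin (a point): top of the upright white plastic pin on the foot: a flat blade lying radially, 8 mm thick, tapering to 3 mm over its top 5 mm, reaching from 83 to 131 mm from the stand's axis, so its outer end, in a white shoe 26 mm wide, shows beyond the turntable rim (110 mm). Its top is 52 mm above the counter, 3 mm below the raised turntable's underside. This point is 96 mm from the axis.
- centre (a point): centre of the turntable's top face, on the stand's axis. The turntable is a plywood disc 220 mm across, 18 mm thick, always level. Its top is 73 mm above the counter at the start and 57 mm fully home. The top is flat but for the well and the notch; a flush steel disc marks the centre. It turns either way without limit, takes about 0.1 N m to turn and stays where it is left.
- notch (a point): the notch cut right through the turntable's rim, 14 mm wide, running in from the rim to 76 mm from the axis. This point is on the notch's centre line at the height of the top face, 96 mm from the axis. Only with the notch over the pin can the turntable go down more than about 3 mm.
- well (a point): centre of the floor of the finger well, a recess in the turntable's top, straight across the axis from the notch, centred 62 mm from the axis: eight-sided, 56 mm across, upright walls, 12 mm deep with a 6 mm floor. A fingertip put in it and moved round the axis pushes the turntable round.
- spindle (a joint): how far the turntable is pressed down, in m: 0 as it stands at the start, 0.016 fully home against a stop, negative if it is lifted (it can come up 18 mm). The spindle is stiff: it takes about 3 to 6 N of downward push to move it, and it stays where it is left.
- coasters: a round pack of cork coasters, 90 mm across, 30 mm high; loose stock, to be left alone. Origin at the centre of its underside, z up.
- gift_box: a small closed cardboard gift box, 80 x 60 x 35 mm high; loose stock, to be left alone. Origin at the centre of its underside, z up.
- figurine: a carved wooden animal on four legs, about 75 long, 26 wide, 80 high (mm); loose stock, to be left alone. Origin at the centre of its underside, z up.
- mug_plain: a white mug, 80 mm across, 95 high, handle to its +y; loose stock, to be left alone. Origin at the centre of its underside, z up.
- mug_small: a smaller blue-glazed mug, 68 mm across, 75 high, handle to its +y; loose stock, to be left alone. Origin at the centre of its underside, z up.
- snow_globe: a snow globe, 72 mm across, 82 high, glass ball on a wooden foot; loose stock, to be left alone. Origin at the centre of its underside, z up.
- candle_jar: a candle in an amber glass jar with a metal lid, 68 mm across, 80 high; loose stock, to be left alone. Origin at the centre of its underside, z up.

How it is judged (in metres and radians):
At the end, for the whole second after the job is handed in: The turntable is pressed down within 1.5 mm of its stop, at rest, with the notch within 5 mm of the pin (seen from above), and every piece of stock is upright (within 0.4 rad) and within 25 mm of where it began (value of joint spindle above 0.0145 m and horizontal distance between notch and pin below 0.005 m and height (world z) of centre below 0.0585 m and velocity of joint spindle below 0.005 m/s and not (distance of coasters from where it was at the start of the episode above 0.025 m) and not (distance of gift_box from where it was at the start of the episode above 0.025 m) and not (distance of figurine from where it was at the start of the episode above 0.025 m) and not (distance of mug_plain from where it was at the start of the episode above 0.025 m) and not (distance of mug_small from where it was at the start of the episode above 0.025 m) and not (distance of snow_globe from where it was at the start of the episode above 0.025 m) and not (distance of candle_jar from where it was at the start of the episode above 0.025 m) and not (angle between coasters's own z axis and vertical above 0.4 rad) and not (angle between gift_box's own z axis and vertical above 0.4 rad) and not (angle between figurine's own z axis and vertical above 0.4 rad) and not (angle between mug_plain's own z axis and vertical above 0.4 rad) and not (angle between mug_small's own z axis and vertical above 0.4 rad) and not (angle between snow_globe's own z axis and vertical above 0.4 rad) and not (angle between candle_jar's own z axis and vertical above 0.4 rad)); the robot touches nothing.
It fails at once if the turntable is lifted more than 4 mm above where it stood (value of joint spindle below -0.004 m).
It fails at once if a piece of stock is pushed more than 25 mm, lifted or tipped (distance of any of coasters, gift_box, figurine, mug_plain, mug_small, snow_globe, candle_jar from where it was at the start of the episode above 0.025 m or angle between any of coasters, gift_box, figurine, mug_plain, mug_small, snow_globe, candle_jar's own z axis and vertical above 0.4 rad).
It also fails if it takes over 72 s, if anything falls off the work surface, if the arm or the gripper's body presses on something with over 40 N, if the wrist force passes 120 N, or if a joint passes its speed limit or range.

## Working session

There is one attempt and no reset: what is moved stays moved. The work goes in short steps, Python scripts to look and compute and a tool call to move; the robot and the scene stay as the last step left them, time stands still between calls to the robot, and variables do not carry over. Pictures are saved under pics/ and viewed, at most 10 in all, crops included, and the job is handed in when it is done.

Besides the shell and the picture viewer there is one more tool, called as name(argument=value, ...), one argument or row to a line, values as JSON. send_rows: Moves the arm, as the interface text tells. Its arguments: {"type":"object","properties":{"series":{"type":"array","items":{"type":"array","items":{"type":"array","items":{"type":"number"}}}},"claw":{"type":"number"},"force":{"type":"number"}},"required":["series"]}

```bash
mkdir -p pics
python3 - <<'E'
from bench import r,capture
import cv2,numpy as np
for n in("top","side"):
    c=capture(n); cv2.imwrite(f"pics/{n}0.png",cv2.cvtColor(c["color"],cv2.COLOR_RGB2BGR))
    np.savez(f"{n}.npz",**c)
    print(c["intrinsics"],c["dist_coeffs"],c["world_from_camera"])
print(r.get_state(),r.pinch_z)
E
```

```text
[[455.88827905   0.         259.2230231 ]
 [  0.         455.88827905 193.45227965]
 [  0.           0.           1.        ]] [-0.13370029  0.          0.          0.          0.        ] [[-9.36944642e-03 -9.95492040e-01  9.43812051e-02  4.11575755e+02]
 [-9.99920530e-01  8.53112539e-03 -9.28187355e-03  9.94270438e+00]
 [ 8.43485334e-03 -9.44606706e-02 -9.95492860e-01  1.92869929e+03]
 [ 0.00000000e+00  0.00000000e+00  0.00000000e+00  1.00000000e+00]]
[[352.39465237   0.         257.61426672]
 [  0.         352.39465237 193.18050641]
 [  0.           0.           1.        ]] [-0.08809095  0.          0.          0.          0.        ] [[ 8.73058421e-01 -3.57066099e-01  3.32073479e-01  2.04422816e+02]
 [-4.87416526e-01 -6.58512063e-01  5.73399505e-01 -6.42072685e+02]
 [ 1.39328673e-02 -6.62469368e-01 -7.48959419e-01  9.06222565e+02]
 [ 0.00000000e+00  0.00000000e+00  0.00000000e+00  1.00000000e+00]]
{'time_s': 0.1, 'joints': array([ 1.07890821e+00,  8.79339536e-02,  1.37211509e+00,  2.97107014e-05,
        1.68361480e+00, -1.03112838e-01]), 'joint_vel': array([ 0.00170881, -0.00158941, -0.00421949, -0.00026856,  0.00054043,
        0.00161299]), 'joint_efforts': array([ 2.24101510e-03, -3.53012931e+01, -3.14219892e+01, -1.07183293e-04,
        7.92726001e-03, -5.40624023e-05]), 'eef_pos': array([208.26859447, 508.55599365, 230.22121743]), 'tcp_rot': array([ 1.93164016e-01,  9.81165934e-01, -9.85778952e-04, -3.17680416e-04]), 'wrist_force': array([-0.5745285 , -0.04134339,  0.35539284]), 'ft_torque': array([ 0.00486002,  0.0482717 , -0.01197487]), 'grasp_force': 0.0, 'width': 85.40558605457763} 18.700000000000003
```

View pics/top0.png

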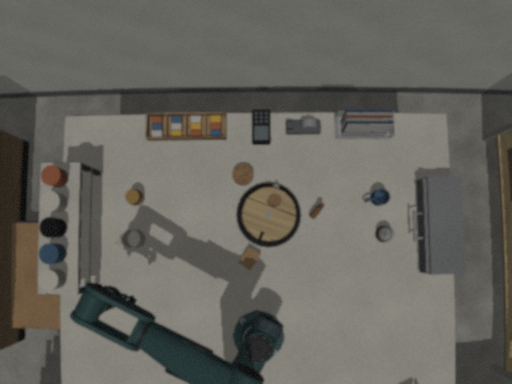

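View pics/side0.png

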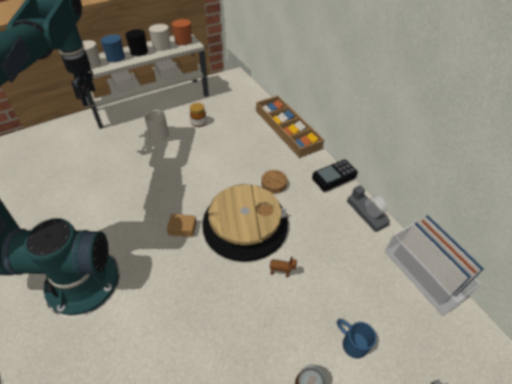

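The top view shows the turntable at about (269,214), the notch at (262,236), the well at (274,200) and the pin's outer end near (277,185). Next I'll make orthographic views of the z=73 mm plane.

```bash
cat > h.py <<'E'
import cv2,numpy as np
def proj(c,P):
    T=np.linalg.inv(c["world_from_camera"]); 
    return cv2.projectPoints(np.asarray(P,float).reshape(-1,1,3),cv2.Rodrigues(T[:3,:3])[0],T[:3,3],c["intrinsics"],c["dist_coeffs"])[0].reshape(-1,2)
def ray(c,uv,z):
    uv=np.asarray(uv,float).reshape(-1,1,2); n=cv2.undistortPoints(uv,c["intrinsics"],c["dist_coeffs"])[:,0]
    W=c["world_from_camera"]; d=np.c_[n,np.ones(len(n))]@W[:3,:3].T; o=W[:3,3]
    return o+d*((z-o[2])/d[:,2])[:,None]
def ortho(c,cen,z,half=150,s=400):
    # picture right = -y, up = +x ; s px over 2*half
    k=2*half/s; j,i=np.meshgrid(np.arange(s),np.arange(s))
    x=cen[0]+half-i*k; y=cen[1]+half-j*k
    m=proj(c,np.stack([x,y,np.full_like(x,z)],-1)).reshape(s,s,2).astype(np.float32)
    return cv2.remap(cv2.cvtColor(c["color"],cv2.COLOR_RGB2BGR),m,None,cv2.INTER_CUBIC)
E
python3 - <<'E'
from h import *
t=dict(np.load("top.npz"));s=dict(np.load("side.npz"))
c=ray(t,[[269,214.5]],73)[0];print(c, ray(s,[[245.5,211.5]],73))
cv2.imwrite("pics/o0.png",cv2.convertScaleAbs(np.hstack([ortho(t,c,73),ortho(s,c,73)]),alpha=1.4))
E
```

```text
[501.056618  -46.3767878  73.       ] [[505.7448023  -51.17047535  73.        ]]
```

View pics/o0.png

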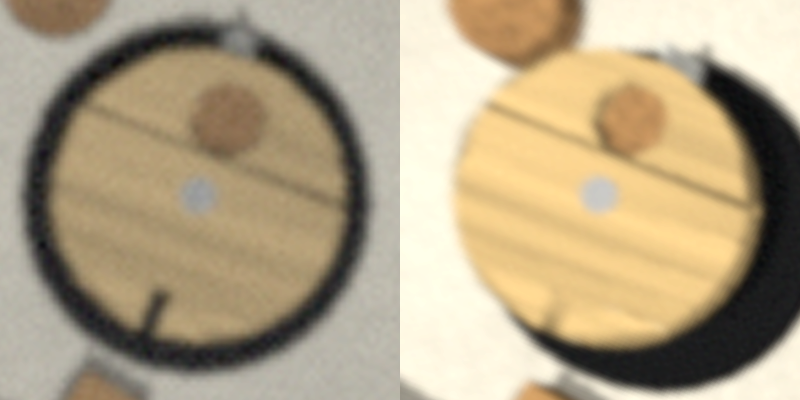

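Orthographic view (0.75 mm/px): the disc centre is at (198,194) in the top view and (600,195) in the side view, so about (505,-45.7). The well is at (230,119), at about -23° and radius 61. The notch is at (147–165, 335–292). The pin shoe is at (238,40), about -14.6°. Next I shut the gripper and move over the well at about (562,-70).

send_rows(
  series=[
    [[0.018, -0.029, 0, 0, 0, 0], [0.018, -0.029, 0, 0, 0, 0], [0.018, -0.029, 0, 0, 0, 0], [0.018, -0.029, 0, 0, 0, 0], [0.018, -0.029, 0, 0, 0, 0], [0.018, -0.029, 0, 0, 0, 0], [0.018, -0.029, 0, 0, 0, 0], [0.018, -0.029, 0, 0, 0, 0]],
  ],
  claw=0,
  force=40,
)

```text
time_s: 0.77
eef_pos: [352.8, 275.3, 230.9]
tcp_rot: [0.193, 0.981, -0.0, -0.0]
wrist_force: [0.4, -0.4, -0.4]
width: 0.2
grasp_force: 0.0
```

send_rows(
  series=[
    [[0.018, -0.029, 0, 0, 0, 0], [0.018, -0.029, 0, 0, 0, 0], [0.018, -0.029, 0, 0, 0, 0], [0.018, -0.029, 0, 0, 0, 0], [0.018, -0.029, 0, 0, 0, 0], [0.018, -0.029, 0, 0, 0, 0], [0.018, -0.029, 0, 0, 0, 0], [0.018, -0.029, 0, 0, 0, 0]],
  ],
)

```text
time_s: 1.43
eef_pos: [496.8, 43.3, 230.8]
tcp_rot: [0.193, 0.981, 0.0, -0.0]
wrist_force: [0.3, 0.5, 0.6]
width: 0.4
grasp_force: 0.0
```

send_rows(
  series=[
    [[0.018, -0.029, 0, 0, 0, 0], [0.018, -0.029, 0, 0, 0, 0], [0.018, -0.029, 0, 0, 0, 0], [0.012, -0.028, 0, 0, 0, 0], [0, 0, -0.025, 0, 0, 0], [0, 0, -0.025, 0, 0, 0], [0, 0, -0.02, 0, 0, 0], [0, 0, 0, 0, 0, 0]],
  ],
)

```text
time_s: 2.1
eef_pos: [559.2, -69.7, 155.0]
tcp_rot: [0.194, 0.981, 0.0, -0.006]
wrist_force: [-0.1, 0.9, -1.0]
width: -0.0
grasp_force: 0.0
```

```bash
cat >> h.py <<'E'
def ang(c,cen,z,rr,f):
    # weighted mean angle (deg) of f(bgr) over ring rr at height z
    o=ortho(c,cen,z,150,600).astype(float); j,i=np.meshgrid(np.arange(600),np.arange(600))
    dx=150-i*.5; dy=150-j*.5; R=np.hypot(dx,dy); w=f(o)*((R>rr[0])&(R<rr[1]))
    a=np.arctan2((w*dy/np.maximum(R,1)).sum(),(w*dx/np.maximum(R,1)).sum()); return np.degrees(a),w.sum()
E
python3 - <<'E'
from h import *
t=dict(np.load("top.npz"));s=dict(np.load("side.npz"))
for cen in([505,-45.7],):
  for n,c in(("t",t),("s",s)):
    o=ortho(c,cen,73,150,600); j,i=np.meshgrid(np.arange(600),np.arange(600)); R=np.hypot(150-i*.5,150-j*.5)
    med=np.median(o[(R<70)&(R>20)],0); print(n,med)
    print("notch",[ang(c,cen,73,(80,102),lambda o:o[...,2]<q*med[2]) for q in(.6,.7)])
    print("well",[ang(c,cen,61,(30,90),lambda o:(o[...,1]<.82*med[1])&(o[...,1]>.4*med[1]))])
    print("pin",[ang(c,cen,z,(114,133),lambda o:np.clip(o.min(-1)-th,0,None)*(np.arange(600)[:,None]<200)) for z in(25,45) for th in(50,80)])
E
```

```text
t [ 82. 108. 123.]
notch [(np.float64(158.837526776279), np.int64(807)), (np.float64(158.86045050758673), np.int64(1079))]
well [(np.float64(-23.263422206279504), np.int64(10708))]
pin [(np.float64(-19.296624314745145), np.float64(87413.0)), (np.float64(-15.134597759877797), np.float64(7341.0)), (np.float64(-20.326593475808007), np.float64(129887.0)), (np.float64(-28.239570100854287), np.float64(11344.0))]
s [ 99. 146. 172.]
notch [(np.float64(0.0), np.int64(0)), (np.float64(0.0), np.int64(0))]
well [(np.float64(-18.9761643772531), np.int64(10974))]
pin [(np.float64(21.460134635316596), np.float64(749872.0)), (np.float64(21.4280780485871), np.float64(312477.0)), (np.float64(14.223303480041224), np.float64(942041.0)), (np.float64(11.020555418518034), np.float64(471094.0))]
```

send_rows(
  series=[
    [[0.001, 0, -0.025, 0, 0, 0], [0, 0, -0.025, 0, 0, 0], [0, 0, -0.02, 0, 0, 0], [0, 0, -0.01, 0, 0, 0], [0, 0, -0.008, 0, 0, 0], [0, 0, 0, 0, 0, 0], [0, 0, 0, 0, 0, 0]],
  ],
)

```text
time_s: 2.68
eef_pos: [564.1, -70.1, 74.4]
tcp_rot: [0.193, 0.981, 0.0, 0.001]
wrist_force: [-0.8, 0.5, 0.5]
width: 0.3
grasp_force: 0.0
```

Run:
```python
import numpy as np
# CW arc about (505,-45.7), r=62, from angle a0, 8 deg/row; slack ~12deg
a=np.radians(-23-8.*np.arange(25)); p=np.c_[505+62*np.cos(a),-45.7+62*np.sin(a)]
print(np.round(np.diff(np.round(p),axis=0)).astype(int).tolist(),p[0],p[-1])
```

```text
[[-4, -8], [-5, -7], [-6, -6], [-6, -5], [-8, -5], [-8, -3], [-8, -3], [-9, -1], [-8, 1], [-9, 1], [-8, 2], [-8, 4], [-7, 5], [-7, 5], [-6, 7], [-4, 7], [-4, 8], [-2, 8], [-2, 9], [0, 9], [1, 8], [2, 8], [4, 8], [4, 8]] [562.07130091 -69.92532997] [454.21257325 -10.13826095]
```

send_rows(
  series=[
    [[-0.001, 0, -0.004, 0, 0, 0], [0, 0, -0.004, 0, 0, 0], [0, 0, 0, 0, 0, 0], [-0.004, -0.008, 0, 0, 0, 0], [-0.005, -0.007, 0, 0, 0, 0], [-0.006, -0.006, 0, 0, 0, 0], [-0.006, -0.005, 0, 0, 0, 0], [-0.008, -0.005, 0, 0, 0, 0]],
  ],
)

```text
time_s: 3.35
eef_pos: [533.7, -101.2, 66.1]
tcp_rot: [0.193, 0.981, 0.001, 0.001]
wrist_force: [0.6, 6.6, 1.6]
width: -0.1
grasp_force: 3.8
```

send_rows(
  series=[
    [[-0.008, -0.003, 0, 0, 0, 0], [-0.008, -0.003, 0, 0, 0, 0], [-0.009, -0.001, 0, 0, 0, 0], [-0.008, 0.001, 0, 0, 0, 0], [-0.009, 0.001, 0, 0, 0, 0], [-0.008, 0.002, 0, 0, 0, 0], [-0.008, 0.004, 0, 0, 0, 0], [-0.007, 0.005, 0, 0, 0, 0]],
  ],
)

```text
time_s: 4.02
eef_pos: [468.2, -95.4, 65.6]
tcp_rot: [0.194, 0.981, -0.0, 0.001]
wrist_force: [3.6, 1.7, -1.3]
width: -0.1
grasp_force: 1.7
```

send_rows(
  series=[
    [[-0.007, 0.005, 0, 0, 0, 0], [-0.006, 0.007, 0, 0, 0, 0], [-0.004, 0.007, 0, 0, 0, 0], [-0.004, 0.008, 0, 0, 0, 0], [-0.002, 0.008, 0, 0, 0, 0], [-0.002, 0.009, 0, 0, 0, 0], [0, 0.009, 0, 0, 0, 0], [0, 0, 0, 0, 0, 0]],
  ],
)

```text
time_s: 4.68
eef_pos: [443.3, -40.5, 65.7]
tcp_rot: [0.192, 0.981, 0.0, -0.0]
wrist_force: [2.3, 0.2, 3.1]
width: -0.0
grasp_force: 1.8
```

Run:
```python
from h import *
from bench import r,capture
t=capture("top");s=capture("side");print(r.get_state()["eef_pos"],r.get_state()["wrist_force"])
c=[505,-45.7]
cv2.imwrite("pics/o1.png",cv2.convertScaleAbs(np.hstack([ortho(t,c,73),ortho(s,c,73)]),alpha=1.4))
```

```text
[443.20143897 -41.06430771  65.47420821] [2.2124452  1.65395475 3.3149829 ]
```

View pics/o1.png

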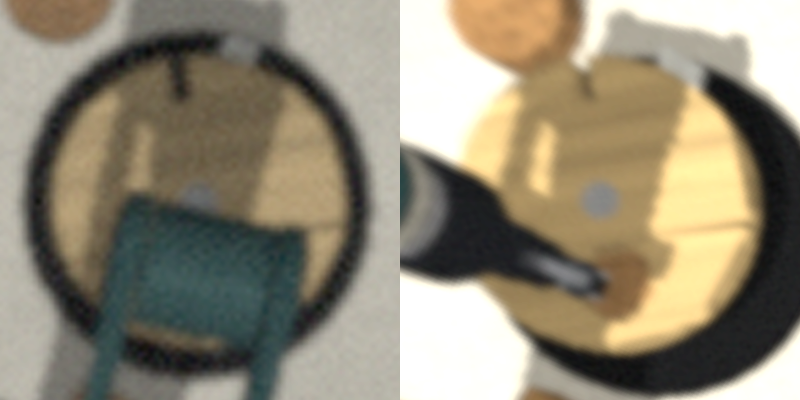

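The notch is at (176–182, 57–95), about +9°, and the pin at (240,48), about -15°. That leaves about 24° to go clockwise, so I continue slightly short of that.

send_rows(
  series=[
    [[0.001, 0.007, 0, 0, 0, 0], [0.002, 0.007, 0, 0, 0, 0], [0.002, 0.006, 0, 0, 0, 0], [0.002, 0.003, 0, 0, 0, 0], [0, 0, 0, 0, 0, 0], [0, 0, 0, 0, 0, 0]],
  ],
)

```text
time_s: 5.28
eef_pos: [450.8, -18.5, 65.4]
tcp_rot: [0.193, 0.981, 0.001, 0.0]
wrist_force: [1.7, -0.4, 4.5]
width: 0.1
grasp_force: 2.1
```

Run:
```python
from h import *
from bench import r,capture
t=capture("top");s=capture("side");S=r.get_state();print(S["eef_pos"],S["wrist_force"])
c=[505+95,-45.7-25]
o=np.hstack([ortho(t,c,73,50,400),ortho(s,c,73,50,400)])
cv2.imwrite("pics/o2.png",cv2.convertScaleAbs(o,alpha=1.6))
```

```text
[450.71535038 -18.54663891  65.37002328] [2.76463797 1.19501912 3.68822077]
```

View pics/o2.png

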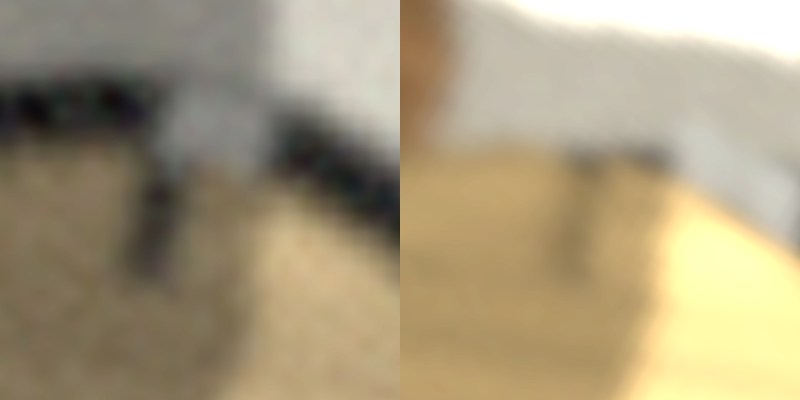

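The notch is at about (157,220), -9.0°, and the shoe centre at (213,130), -14.4° after the height correction. That leaves about 5.3° clockwise, or about 5.7 mm at the finger.

send_rows(
  series=[
    [[0.001, 0.002, 0, 0, 0, 0], [0.001, 0.002, 0, 0, 0, 0], [0.0005, 0.001, 0, 0, 0, 0], [0, 0, 0, 0, 0, 0], [0, 0, 0, 0, 0, 0], [0, 0, 0, 0, 0, 0]],
  ],
)

```text
time_s: 5.88
eef_pos: [453.0, -14.2, 65.3]
tcp_rot: [0.193, 0.981, -0.0, 0.0]
wrist_force: [1.9, -4.4, 3.9]
width: 0.1
grasp_force: 2.2
```

Run:
```python
from h import *
from bench import r,capture
t=capture("top");s=capture("side");S=r.get_state();print(S["eef_pos"],S["wrist_force"])
c=[505+95,-45.7-25]
ims=[np.mean([ortho(t,c,73,50,400)]+[ortho(capture("top"),c,73,50,400) for _ in range(5)],0),ortho(s,c,73,50,400)]
cv2.imwrite("pics/o3.png",cv2.convertScaleAbs(np.hstack(ims),alpha=1.6))
```

```text
[452.98074468 -14.19274439  65.30238398] [ 1.47336298 -3.56614607  3.36146363]
```

View pics/o3.png

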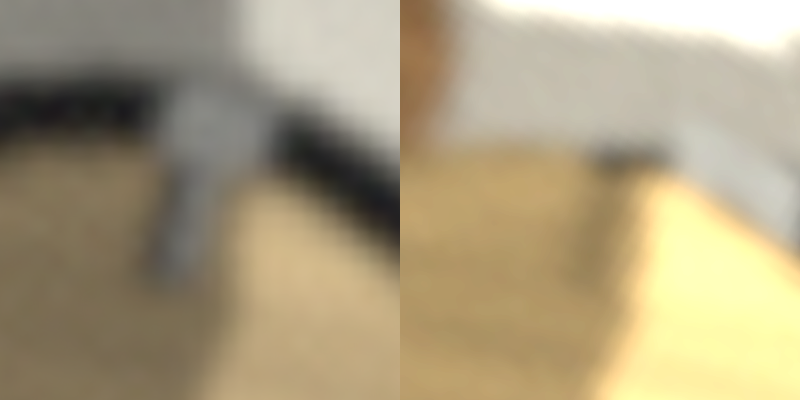

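The pin blade now shows inside the notch, at about columns 170–210 of 155–210. After parallax it needs about 2 mm more at the rim. I nudge it and start pressing.

send_rows(
  series=[
    [[0.0007, 0.0013, 0, 0, 0, 0], [0, 0, 0, 0, 0, 0], [0, 0, -0.002, 0, 0, 0], [0, 0, -0.002, 0, 0, 0], [0, 0, -0.002, 0, 0, 0], [0, 0, -0.002, 0, 0, 0], [0, 0, 0, 0, 0, 0], [0, 0, 0, 0, 0, 0]],
  ],
)

```text
time_s: 6.9
eef_pos: [453.6, -12.6, 57.0]
tcp_rot: [0.193, 0.981, 0.0, -0.0]
wrist_force: [2.7, -2.5, 2.6]
width: 0.0
grasp_force: 2.0
```

send_rows(
  series=[
    [[0, 0, -0.002, 0, 0, 0], [0, 0, -0.002, 0, 0, 0], [0, 0, -0.002, 0, 0, 0], [0, 0, -0.002, 0, 0, 0], [0, 0, 0, 0, 0, 0], [0, 0, 0, 0, 0, 0]],
  ],
)

```text
time_s: 7.4
eef_pos: [453.5, -12.5, 49.4]
tcp_rot: [0.193, 0.981, 0.0, -0.0]
wrist_force: [0.9, -1.4, 6.2]
width: -0.1
grasp_force: 3.5
```

Going in smoothly, so the pin is in the notch. I continue to the stop.

send_rows(
  series=[
    [[0, 0, -0.002, 0, 0, 0], [0, 0, -0.002, 0, 0, 0], [0, 0, -0.001, 0, 0, 0], [0, 0, -0.001, 0, 0, 0], [0, 0, 0, 0, 0, 0], [0, 0, 0, 0, 0, 0]],
  ],
)

```text
time_s: 7.9
eef_pos: [454.3, -11.2, 46.6]
tcp_rot: [0.193, 0.981, 0.002, 0.0]
wrist_force: [-6.4, 2.7, 22.2]
width: -0.0
grasp_force: 11.5
```

send_rows(
  series=[
    [[0, 0, -0.001, 0, 0, 0], [0, 0, -0.001, 0, 0, 0], [0, 0, 0, 0, 0, 0], [0, 0, 0, 0, 0, 0]],
  ],
)

```text
time_s: 8.23
eef_pos: [454.7, -10.7, 45.7]
tcp_rot: [0.193, 0.981, 0.002, 0.001]
wrist_force: [-8.0, 3.6, 26.6]
width: 0.0
grasp_force: 14.3
```

send_rows(
  series=[
    [[0, 0, 0.002, 0, 0, 0], [0, 0, 0.002, 0, 0, 0], [0, 0, 0.002, 0, 0, 0], [-0.002, -0.003, 0.001, 0, 0, 0], [-0.003, -0.005, 0, 0, 0, 0], [0, 0, 0, 0, 0, 0]],
  ],
)

```text
time_s: 8.73
eef_pos: [447.2, -20.2, 47.4]
tcp_rot: [0.193, 0.981, 0.0, -0.002]
wrist_force: [0.2, -0.4, -0.7]
width: -0.4
grasp_force: 0.0
```

send_rows(
  series=[
    [[0, 0, 0.01, 0, 0, 0], [0, 0, 0.02, 0, 0, 0], [0, 0, 0.03, 0, 0, 0], [0, 0, 0.04, 0, 0, 0], [-0.02, 0.02, 0.04, 0, 0, 0], [-0.03, 0.04, 0, 0, 0, 0], [-0.03, 0.04, 0, 0, 0, 0], [-0.03, 0.04, 0, 0, 0, 0]],
  ],
)

```text
time_s: 9.4
eef_pos: [355.2, 97.3, 182.8]
tcp_rot: [0.194, 0.981, 0.0, -0.0]
wrist_force: [0.5, 1.1, 0.2]
width: 0.4
grasp_force: 0.0
```

Run:
```python
from h import *
from bench import r,capture
t=capture("top");s=capture("side");S=r.get_state();print(S["eef_pos"],S["wrist_force"])
c=[505,-45.7]
cv2.imwrite("pics/o4.png",cv2.convertScaleAbs(np.hstack([ortho(t,c,57),ortho(s,c,57)]),alpha=1.4))
np.savez("s4.npz",**s)
```

```text
[353.00733388 100.2303354  182.16256239] [ 0.04930849 -1.07088516 -0.87225536]
```

View pics/o4.png

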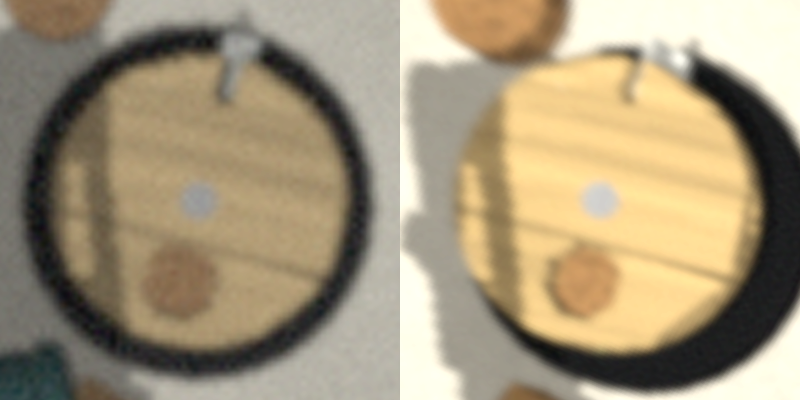

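The pin sits in the notch in both views: pin at (230,70), well at (180,280). I check the height from the steel disc's shift in the side camera.

Run:
```python
from h import *
c0=dict(np.load("side.npz"));c1=dict(np.load("s4.npz"))
def disc(c,z):
    p=proj(c,[505,-45.7,z])[0]; u,v=np.round(p).astype(int); w=8
    a=c["color"][v-w:v+w+1,u-w:u+w+1].astype(float); f=np.clip(a[...,2]-a[...,0]+a[...,0].max()*.0+10,0,None); f[f<.3*f.max()]=0
    Y,X=np.mgrid[v-w:v+w+1,u-w:u+w+1]; return np.array([(f*X).sum(),(f*Y).sum()])/f.sum()
d=disc(c0,73);e=disc(c1,57);print(d,e,e-d)
for s in(8,12,14,16):print(s,proj(c0,[505,-45.7,73-s])[0]-proj(c0,[505,-45.7,73])[0])
```

```text
[244.72 210.25] [244.63265306 213.55102041] [-0.08734694  3.30102041]
8 [0.03757511 1.64514369]
12 [0.05622316 2.46075873]
14 [0.06551258 2.86684317]
16 [0.07477903 3.27178497]
```

The shift of 3.30 px corresponds to about 16 mm, which is home to within about 1 mm. To be sure, I press once straight down on the centre.

send_rows(
  series=[
    [[0.03, -0.03, 0, 0, 0, 0], [0.03, -0.03, 0, 0, 0, 0], [0.03, -0.03, 0, 0, 0, 0], [0.03, -0.03, -0.02, 0, 0, 0], [0.032, -0.026, -0.03, 0, 0, 0], [0, 0, -0.03, 0, 0, 0], [0, 0, -0.03, 0, 0, 0], [0, 0, -0.01, 0, 0, 0]],
  ],
)

```text
time_s: 10.17
eef_pos: [494.2, -40.4, 64.0]
tcp_rot: [0.194, 0.981, 0.0, -0.006]
wrist_force: [-1.9, 1.0, -0.4]
width: 0.2
grasp_force: 0.0
```

send_rows(
  series=[
    [[0, 0, 0, 0, 0, 0], [0, 0, -0.002, 0, 0, 0], [0, 0, 0, 0, 0, 0], [0, 0, 0, 0, 0, 0]],
  ],
)

```text
time_s: 10.5
eef_pos: [499.3, -40.1, 70.5]
tcp_rot: [0.193, 0.981, 0.0, 0.002]
wrist_force: [-0.5, 0.3, 0.3]
width: 0.1
grasp_force: 0.0
```

send_rows(
  series=[
    [[0.003, -0.003, -0.003, 0, 0, 0], [0.002, -0.002, -0.003, 0, 0, 0], [0, 0, -0.003, 0, 0, 0], [0, 0, -0.002, 0, 0, 0], [0, 0, -0.002, 0, 0, 0], [0, 0, -0.001, 0, 0, 0], [0, 0, 0, 0, 0, 0], [0, 0, 0, 0, 0, 0]],
  ],
)

```text
time_s: 11.17
eef_pos: [503.1, -45.1, 56.9]
tcp_rot: [0.193, 0.981, -0.0, 0.0]
wrist_force: [-5.7, 0.7, 12.8]
width: -0.2
grasp_force: 6.7
```

send_rows(
  series=[
    [[0, 0, -0.001, 0, 0, 0], [0, 0, -0.001, 0, 0, 0], [0, 0, 0, 0, 0, 0], [0, 0, 0, 0, 0, 0]],
  ],
)

```text
time_s: 11.5
eef_pos: [503.2, -45.1, 56.7]
tcp_rot: [0.193, 0.981, -0.0, 0.001]
wrist_force: [-9.8, 1.7, 21.6]
width: -0.2
grasp_force: 10.9
```

A hard stop at 56.8 mm with 21 N means the turntable is fully home. I retract and hand in.

send_rows(
  series=[
    [[0, 0, 0.005, 0, 0, 0], [0, 0, 0.015, 0, 0, 0], [0, 0, 0.03, 0, 0, 0], [0, 0, 0.03, 0, 0, 0], [0, 0, 0.03, 0, 0, 0], [0, 0, 0.02, 0, 0, 0], [0, 0, 0, 0, 0, 0], [0, 0, 0, 0, 0, 0]],
  ],
)

```text
time_s: 12.17
eef_pos: [503.6, -45.1, 183.1]
tcp_rot: [0.193, 0.981, 0.0, 0.001]
wrist_force: [-0.2, 0.4, -0.8]
width: -0.2
grasp_force: 0.0
```

```bash
python3 -c "
from bench import r
print(r.get_state()['eef_pos'],r.close_job())"
```

```text
the job is handed in; nothing more can be done
[503.5550382  -45.10880811 183.13962033] None
```

The turntable is turned with its notch over the pin and pressed home (hard stop at 56.8 mm), the hand is clear, and the job was handed in at about 12 s; no verdict was returned, and I did not measure the stock afterwards.

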